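# Check the pull gauge against its set marker and lock it

## Task

Do the spring check on the pull gauge: draw its grip plate down the slope until the pointer stands level with the set marker, hold it there for a good second, then ease it gently all the way home without letting it snap back. Once it is home, throw the lock lever on the stand's foot fully over, away from the low end of the slope. Leave the set marker where it is and the vials and other things on the bench standing as they are.

Things in the scene. Friction and masses are not known exactly. Their poses are not given: they have to be found in the camera images.
- gauge: gauge stand, fixed: dark steel base plate 285 x 270 x 10 mm with a grey panel (300 x 170 mm) sloping at 30 degrees, rising to the stand's +x; the panel's low edge is at x -125, z 18 mm. On its upper half a white housing 100 x 62 x 36 mm. Origin: underside, at the middle of its width (base reaches x -138 to 148); x points to the high end, z up
- bar_mid (a point): middle of the stand's level steel carrying bar along y above the grip plate, 12 mm thick, on 14 mm posts at y +-122 mm; at 8, 0, 250 mm in the stand's frame. A vertical gripper over the grip plate at home strikes it: lean the tool back square to the slope, fingers pointing down and uphill
- slide (a joint): how far the sprung slide is drawn out of the housing, m: 0 fully home, up to 0.085 drawn down the slope; a spring draws it home, 3.5 N at home plus 1 N per 10 mm
- slide_grip (a point): grip point of the slide, 42 mm above the panel, in a black upright cross plate 10 mm thick along the slope, 60 mm wide, 4 to 58 mm above the panel. Axes: x up the slope, z square out of the panel. A bar (top 12 mm above the panel) runs uphill to the housing's face, 55 mm from the plate's middle at home. At home in the stand's frame: -25, 0, 124 mm
- pointer_tip (a point): tip of the slide's thin dark pointer, 60 mm to the +y side of the plate's middle and 5 mm above the panel, over a white scale with 5 mm ticks; same axes as slide_grip
- set_mark (a joint): place of the set marker along the scale, m: the draw length of the slide (joint slide) at which the pointer is level with it; 0.03 to 0.07; stiff, not to be moved
- mark_tip (a point): tip of the set marker, a black block 14 x 16 x 14 mm with a white line, on a track at the scale's outer edge; the pointer's tip meets this point exactly when level. Axes as slide_grip
- lock (a joint): the lock lever's angle, rad: 0 leaning 0.5 rad towards the stand's -x (low end), 1.0 fully over, leaning 0.5 rad towards its +x; stays where it is left, needs about 1 N
- lock_tip (a point): centre of the black 26 mm ball on the lock lever's tip, 70 mm from its pivot, on a 10 mm shaft; it swings in the stand's x-z plane. Pivot at -135, 118, 32 mm in the stand's frame, on a grey block 70 x 50 x 25 mm. Site axes turn with the lever
- vial_a: loose glass vial standing upright in front of the slope's low end, 22 mm diameter, 52 mm tall with a white cap 25 mm across; origin at the centre of its underside; bystander
- vial_b: loose glass vial standing upright in front of the slope's low end, 22 mm diameter, 52 mm tall with a white cap 25 mm across; origin at the centre of its underside; bystander
- vial_c: loose glass vial standing upright beside the lock lever, on the stand's +y side, 22 mm diameter, 62 mm tall with a brass-coloured cap 25 mm across; origin at the centre of its underside; bystander
- beaker: loose glass beaker, 68 mm across the rim, 85 mm tall, behind the stand; origin at the centre of its underside; bystander
- slide_box: loose flat cardboard box 110 x 65 x 24 mm; origin at the centre of its underside; bystander
- pen: loose marker pen lying on the bench, 130 mm long, 15 mm thick; origin under its middle; bystander

How it is judged:
On the way, in this order (a step that is already met when the one before it is completed fails the run):
1. the pointer is held level with the set marker, within 3 mm, for 1 s (x of pointer_tip in the frame of mark_tip between -0.003 and 0.003 m), for 1 s.
2. the slide is back home, within 3 mm (value of joint slide below 0.003 m), for 0.2 s.
3. the lock lever is thrown over, past 0.85 of its 1.0 rad (value of joint lock above 0.85 rad), for 0.2 s.
At the end, for the whole second after the job is handed in: The slide is home (drawn less than 3 mm) and the lock lever is thrown over (more than 0.85 rad) and at rest (value of joint slide below 0.003 m and value of joint lock above 0.85 rad and velocity of joint lock between -0.1 and 0.1 rad/s); the robot touches nothing.
It fails at once if the slide snaps back (returns faster than 0.35 m/s) (velocity of joint slide below -0.35 m/s).
It fails at once if the set marker is shifted by more than 4 mm (distance of mark_tip from where it was at the start of the episode above 0.004 m).
It fails at once if a vial, the beaker, the box or the pen is moved by more than 25 mm (distance of any of vial_a, vial_b, vial_c, beaker, slide_box, pen from where it was at the start of the episode above 0.025 m).
It fails at once if a vial or the beaker is tipped by more than 0.5 rad (angle between any of vial_a, vial_b, vial_c, beaker's own z axis and vertical above 0.5 rad).
It also fails if it takes over 54 s, if anything falls off the work surface, if the arm or the gripper's body presses on something with over 40 N, if the wrist force passes 120 N, or if a joint passes its speed limit or range.

## Robot

A 7-joint arm with a two-finger parallel gripper is mounted at the origin on the work surface. World frame = base frame: x ahead of the robot, y to its left, z up, the work surface at z = 0. Lengths are in m, angles in rad, forces in N, time in s.
With the tool pointing down it reaches from about 0.4 to 0.85 m from the base axis. Payload 6.9 kg.
Tool frame: the origin (TCP) lies on the centre line of the jaws, within the pads' length; the fingertips stand 14 mm ahead of it and the grasp point (between the pads) lies 5 mm behind it; z points along the fingers, x is the direction in which the jaws open and shut, and the axes are right-handed (so a half turn about z gives the same grasp; the last joint's range is limited). The gripper opens to 85 mm and grips with 20 to 120 N. Pads are 22 mm wide; open, the fingers measure 114 mm over their backs; the gripper's body (76 mm by 85 mm) begins 54 mm behind the grasp point. The pads swing forward as they close: fully open they stand 13 mm farther back than shut.
Start: joints at [0.105, 0.507, -0.238, 1.5, 0.126, 1.149, -0.155], TCP at [0.625, -0, 0.208] pointing down, gripper open.
Joint ranges: [-3.08, 3.08], [-0.24, 2.05], [-1.43, 1.35], [0, 2.5], [-1.52, 4.66], [0.17, 1.96], [-2.89, 2.89]. Speed limits (rad/s): [2.39, 2.39, 3.14, 3.14, 3.14, 3.14, 3.14].

## Interface

Orientations are given as a rotation vector (axis times angle).
In Python, from rig import robot gives the robot as it stands.
- The arm moves only by the tool send_rows, never from a script. Its argument "increments" is text: rows parted by semicolons, each of 5 numbers parted by spaces: the opening, from 0 (shut) to 1 (fully open), then the shift along the tool's x, y, z in cm, then the turn about the tool's z in degrees. A call has 1 to 10 rows; each row shifts and turns the commanded pose from where the row before left it, along the tool's axes as they then stand; what a row does not reach is not made up. A row lasts 1/10 s, in which the tool goes at most 50 mm and 8.59 degrees, less where a joint would pass 70% of its speed; a pose out of reach is approached as far as the arm can. A call is refused whole if a number of a shift passes 5 or a number of a turn 8.59, either way. A call with a gripper value outside its range is refused whole. The fingers move at their own pace and stop on an object; "squeeze" is the grip in N (left out, the last holds). Time passes only in rows, so rows that do not move let the fingers close. It gives the time, the measured TCP pose, the force and the opening at its end, in the units of the state.
- robot.get_obs(): the state, without advancing time (a new reading comes with each control period).
- robot.grab_frame(name): name is "scene" or "side" or "wrist"; returns a dict with "image" (420x560x3 uint8, blue, green, red), "range_z" (420x560 float32, m along the optical axis (not along the pixel's ray), 0 where there is no reading), "fx", "fy", "cx", "cy" (pixels), "cam_to_world" (4x4, takes a point from camera to world coordinates). Camera axes: x right, y down, z forward; pixel columns grow to the right and rows downward; lengths in m; the calibration is good to about 2 mm. A picture is of the moment at which its call begins.
- robot.sign_off(): hands the job in, once; it reports no verdict.
The state is a dict: "time": time; "q": joint angles; "qvel": joint speeds; "effort": joint torques, N m; "tool_pos": TCP position; "eef_rot": TCP orientation; "ft_force": force on the tool from outside, world axes, zero at the start; "torque": the same for the moment, N m; "gripper_width": finger opening in m.
Only numpy, scipy, OpenCV 4.12 (cv2) and the standard library are available. Lean on these libraries where they do the work, as an engineer would, in place of code of your own. Each camera call takes 0.05 s, during which the arm holds its last target.

## Working session

There is one attempt and no reset: what is moved stays moved. The work goes in short steps, Python scripts to look and compute and a tool call to move; the robot and the scene stay as the last step left them, time stands still between calls to the robot, and variables do not carry over. Pictures are saved under pics/ and viewed, and the job is handed in when it is done.

Besides the shell and the picture viewer there is one more tool, called after "Call:" in YAML: its name, and indented under it one key for each argument. send_rows: Moves the arm, as the interface text tells. Its arguments: {"type":"object","properties":{"increments":{"type":"string"},"squeeze":{"type":"number"}},"required":["increments"]}

```bash
ls; mkdir -p pics; cat > h.py <<'E'
import numpy as np,cv2
from scipy.spatial.transform import Rotation as R
from rig import robot
def pt(f,u,v,z=None):
    d=f["range_z"][int(v),int(u)] if z is None else z
    p=np.array([(u-f["cx"])/f["fx"]*d,(v-f["cy"])/f["fy"]*d,d,1]); return (f["cam_to_world"]@p)[:3]
def cloud(f):
    d=f["range_z"]; v,u=np.mgrid[:d.shape[0],:d.shape[1]]
    P=np.stack([(u-f["cx"])/f["fx"]*d,(v-f["cy"])/f["fy"]*d,d],-1)
    M=f["cam_to_world"]; return P@M[:3,:3].T+M[:3,3]
def proj(f,p):
    M=np.linalg.inv(f["cam_to_world"]); q=M[:3,:3]@np.asarray(p)+M[:3,3]
    return np.array([f["fx"]*q[0]/q[2]+f["cx"],f["fy"]*q[1]/q[2]+f["cy"]])
E
python3 - <<'E'
from h import *
import pickle
for n in ["scene","side","wrist"]:
    f=robot.grab_frame(n); cv2.imwrite(f"pics/{n}0.png",f["image"]); pickle.dump(f,open(f"{n}0.pkl","wb"))
    print(n,f["fx"],f["cam_to_world"].round(3).tolist())
print(robot.get_obs())
E
```

```text
pics
scene 539.1180050788012 [[-0.208, 0.801, -0.561, 1.412], [0.978, 0.16, -0.134, 0.175], [-0.017, -0.577, -0.817, 1.419], [0.0, 0.0, 0.0, 1.0]]
side 465.0871281192468 [[-0.987, -0.112, 0.113, 0.419], [-0.159, 0.665, -0.73, 0.744], [0.006, -0.739, -0.674, 0.854], [0.0, 0.0, 0.0, 1.0]]
wrist 308.90632776283593 [[1.0, 0.002, -0.002, 0.625], [0.001, -0.946, -0.325, 0.083], [-0.003, 0.325, -0.946, 0.374], [0.0, 0.0, 0.0, 1.0]]
{'time': 0.15, 'q': array([ 0.1054814 ,  0.50814236, -0.23752743,  1.50089438,  0.12567899,
        1.14893787, -0.15478976]), 'qvel': array([-6.89737764e-04, -2.53364687e-03,  9.96835253e-05, -1.83171521e-03,
       -9.26036690e-04,  1.47781018e-03,  7.11132535e-04]), 'effort': array([-1.45638624e-03, -6.21010351e+01, -2.18872748e+00, -2.49840939e+01,
        1.27439146e-02,  9.07797832e-03,  3.50406015e-05]), 'tool_pos': array([ 6.24575570e-01, -5.78466072e-05,  2.07433479e-01]), 'eef_rot': array([ 3.14157630e+00,  1.96898599e-05, -2.19663956e-03]), 'ft_force': array([ 0.18100564, -0.41594045, -0.12023408]), 'torque': array([-0.01484612,  0.03251179, -0.02472134]), 'gripper_width': 0.08525686873525942}
```

View pics/scene0.png

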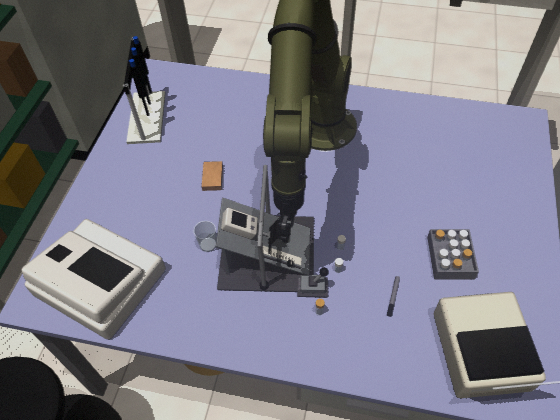

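View pics/side0.png

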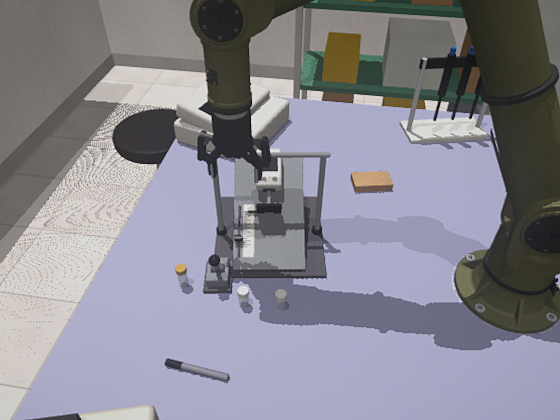

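View pics/wrist0.png

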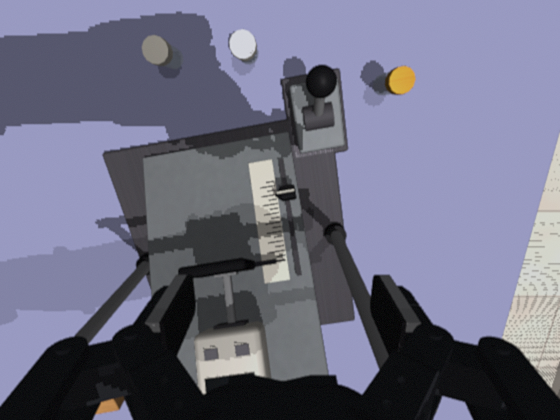

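```bash
python3 - <<'E'
from h import *
import pickle
f=pickle.load(open("wrist0.pkl","rb"));P=cloud(f)
def s(n,u,v): print(n,P[v,u].round(4))
s("basecornerL",107,155);s("pan",200,200);s("pan",175,180);s("ball",321,82);s("tip",283,261);s("mk",287,190);s("vialA",155,50);s("vialB",242,43);s("vialC",402,80)
# panel plane: points in polygon
m=np.zeros(f["range_z"].shape,np.uint8); cv2.fillPoly(m,[np.array([[155,165],[240,155],[250,255],[180,258],[160,240]])],1)
Q=P[m>0]; Q=Q[(Q[:,2]>0.02)]
for _ in range(4):
    c=Q.mean(0); n=np.linalg.svd(Q-c,full_matrices=False)[2][2]; n*=np.sign(n[2]); r=(Q-c)@n; Q=Q[abs(r)<max(2*r.std(),.001)]
print("n",n,"tilt",np.degrees(np.arccos(n[2])),r.std(),len(Q),c)
ux=-n[:2]/np.linalg.norm(n[:2]); print("stand x dir",ux,np.degrees(np.arctan2(ux[1],ux[0])))
img=f["image"]; big=cv2.resize(img[130:340,90:370],None,fx=2.8,fy=2.8,interpolation=cv2.INTER_CUBIC); cv2.imwrite("pics/w0z.png",big)
E
```

```text
basecornerL [0.4201 0.0309 0.0128]
pan [ 0.5342 -0.0124  0.0502]
pan [0.5047 0.0069 0.0372]
ball [0.6549 0.1024 0.1091]
tip [0.6251 0.083  0.3744]
mk [0.629  0.0045 0.0713]
vialA [0.506  0.1336 0.0544]
vialB [0.5869 0.1395 0.0537]
vialC [0.7353 0.1076 0.0625]
n [-0.08580867  0.49367503  0.8654027 ] tilt 30.07127958781378 0.0005683616094898699 7610 [ 0.53767214 -0.01917964  0.05488672]
stand x dir [ 0.17124847 -0.98522787] -80.13958450060649
```

View pics/w0z.png

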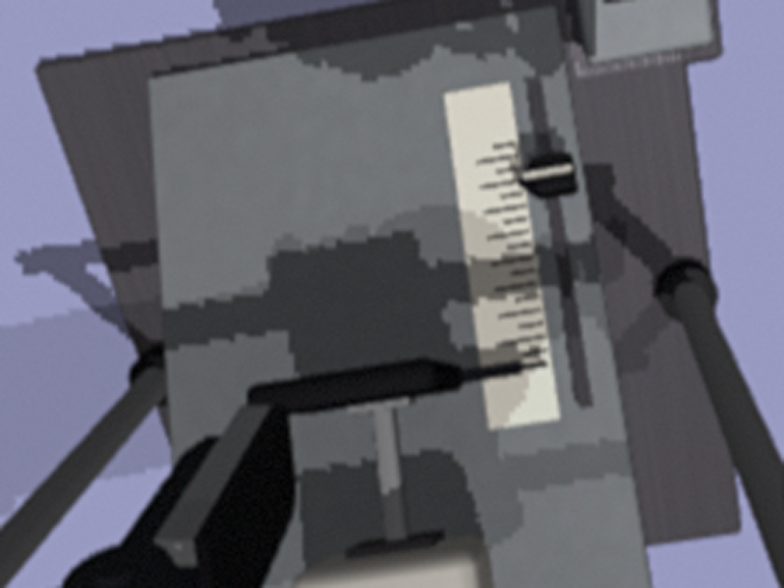

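```bash
cat >> h.py <<'E'
def ray(f,u,v):
    M=f["cam_to_world"]; d=M[:3,:3]@np.array([(u-f["cx"])/f["fx"],(v-f["cy"])/f["fy"],1]); return M[:3,3],d
def onplane(f,u,v,n,c):
    o,d=ray(f,u,v); return o+d*((c-o)@n)/(d@n)
E
python3 - <<'E'
from h import *
import pickle
f=pickle.load(open("wrist0.pkl","rb"));P=cloud(f)
Z=np.array([0,0,1.])
th=np.radians(-80.14)
ex=np.array([np.cos(th),np.sin(th),0]);ey=np.array([-ex[1],ex[0],0])
S=np.c_[ex,ey,Z]
def U(x,y): return 90+x/2.8,130+y/2.8
# ball
g=f["image"].max(2); m=(g<35).astype(np.uint8); 
k,l,st,ce=cv2.connectedComponentsWithStats(m[55:105,290:350]); print(st,ce+[290,55])
ests={}
def est(n,u,v,loc,h=None):
    loc=np.array(loc)/1000; w=onplane(f,u,v,Z,np.array([0,0,loc[2]])); print(n,w.round(4),"origin",(w-S@loc).round(4))
est("ball",321,81.5,(-168.6,118,93.4))
est("cornerL",*U(38,65),(-138,-135,10))
est("cornerBR",*U(740,527),(148,135,10))
n=np.array([-0.0858,.4937,.8654]);c=np.array([ 0.53767214,-0.01917964,0.05488672])
# plane intercept: z=18+(x+125)tan30 in stand
for nm,x,y,loc in [("panL",150,75,(-125,-85,18)),("panR",556,8,(-125,85,18))]:
    w=onplane(f,*U(x,y),n,c); print(nm,w.round(4),"o",(w-S@(np.array(loc)/1000)).round(4))
o=np.array([.5732,-.093,0])
for nm,x,y,h in [("ptr",530,367,.005),("line l",527,178,.014),("line l h5",520,180,.005),("line r",570,168,.014),("0tick",545,362,0),("lasttick",515,145,0)]:
    w=onplane(f,*U(x,y),n,c+n*h); print(nm,w.round(4))
    ux=np.array([.1712*.866,-.9852*.866,.5]); print("   s along slope",((w-c)@ux).round(4), "y",((w-c)@ey).round(4))
E
```

```text
[[   0    0   60   50 2297]
 [  16   11   30   32  698]
 [   0   45    1    5    5]] [[319.31693513  78.84501524]
 [320.31375358  81.49426934]
 [290.         102.        ]]
ball [0.6567 0.1039 0.0934] origin [ 0.5693 -0.0824 -0.    ]
cornerL [0.4149 0.0325 0.01  ] origin [ 0.5716 -0.0803  0.    ]
cornerBR [ 0.7258 -0.1974  0.01  ] origin [ 0.5675 -0.0747  0.    ]
panL [0.4656 0.0299 0.0197] o [ 0.5707 -0.0787  0.0017]
panR [0.631  0.0567 0.0208] o [ 0.5687 -0.081   0.0028]
ptr [ 0.6214 -0.0636  0.0943]
   s along slope 0.07 y 0.0748
line l [ 6.201e-01 -1.000e-04  6.830e-02]
   s along slope 0.0026 y 0.0845
line l h5 [ 0.6173 -0.0033  0.0595]
   s along slope 0.0005 y 0.0812
line r [0.6358 0.0036 0.0678]
   s along slope 0.0016 y 0.1006
0tick [ 0.6268 -0.0641  0.0894]
   s along slope 0.0688 y 0.0801
lasttick [0.6152 0.0074 0.0474]
   s along slope -0.0149 y 0.0809
```

Call:
send_rows:
  increments: "1 0 -1.5 0 0;1 0 -1.5 0 0;1 0 0 0 8;1 0 0 0 8;1 0 0 0 8;1 0 0 0 8;1 0 0 0 8;1 0 0 0 8;1 0 0 0 8;1 0 0 0 8"

```text
time: 1.15
tool_pos: [0.6249, 0.0324, 0.208]
eef_rot: [-2.661, 1.669, 0.001]
ft_force: [-0.0, -0.2, 0.2]
gripper_width: 0.0854
```

Call:
send_rows:
  increments: "1 0 1 0 8;1 0 2 0 8;1 0 2 0 0;1 0 1.8 0 0;1 0 0 0 0;1 0 0 0 0"

```text
time: 1.75
tool_pos: [0.56, 0.0144, 0.2084]
eef_rot: [-2.407, 2.017, -0.0]
ft_force: [0.4, 0.6, -0.4]
gripper_width: 0.0853
```

```bash
python3 - <<'E'
from h import *
import pickle
o=robot.get_obs(); print(o["time"],o["tool_pos"],R.from_rotvec(o["eef_rot"]).as_matrix().round(4).tolist(),o["q"].round(2))
for n in ["wrist","side"]:
    f=robot.grab_frame(n); cv2.imwrite(f"pics/{n}1.png",f["image"]); pickle.dump(f,open(f"{n}1.pkl","wb"))
E
```

```text
1.75 [0.56001283 0.01443044 0.2084391 ] [[0.1753, -0.9845, 0.0009], [-0.9845, -0.1753, 0.0008], [-0.0006, -0.0011, -1.0]] [-0.15  0.4   0.12  1.68 -0.06  1.06 -1.41]
```

View pics/wrist1.png

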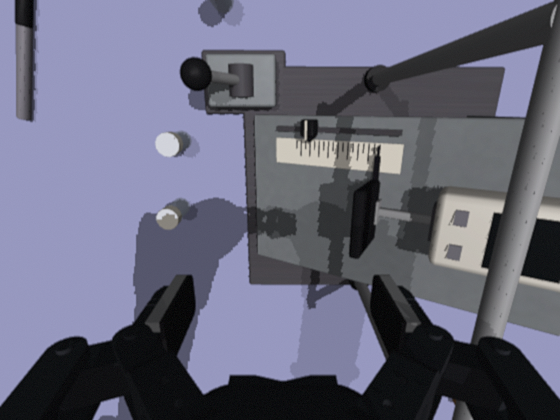

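View pics/side1.png

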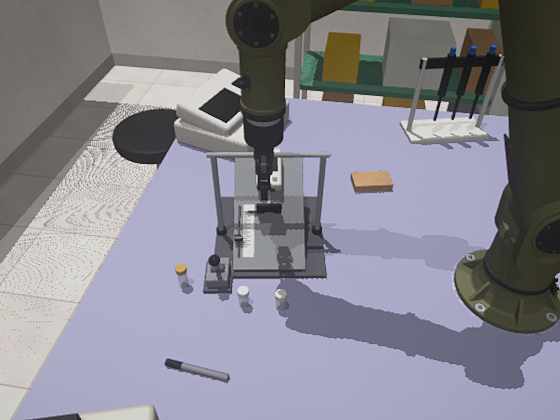

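```bash
cat >> h.py <<'E'
th=np.radians(-80.14)
ex=np.array([np.cos(th),np.sin(th),0]);ey=np.array([-ex[1],ex[0],0]);Z=np.array([0,0,1.])
S=np.c_[ex,ey,Z]; O=np.array([.5695,-.080,0])
def st(w): return ((np.asarray(w)-O)@S*1000).round(1)
E
python3 - <<'E'
from h import *
import pickle
f=pickle.load(open("wrist1.pkl","rb"));P=cloud(f)
print("tcp",st(robot.get_obs()["tool_pos"]))
for nm,u,v in [("L finger",180,290),("L fingtip",190,285),("R",385,290),("R",395,320),("R tip",380,280),("plate top",366,225),("platetop",372,190),("platetop",362,240),("house",445,215),("bar",520,200),("mk",307,131),("mkl",300,131),("scale",340,160),("barcar",400,214),("panel",310,210),("ball",194,73)]: print(nm,st(P[v,u]))
g=f["image"]
cv2.imwrite("pics/w1z.png",np.vstack([cv2.resize(g[110:180,265:415],(750,350),interpolation=cv2.INTER_CUBIC)]))
m=(g.max(2)<60).astype(np.uint8)
k,l,s_,c=cv2.connectedComponentsWithStats(m[40:110,170:215]); print(s_,c+[170,40])
w=onplane(f,c[1][0]+170,c[1][1]+40,Z,np.array([0,0,.0934])); print("ball ctr",st(w))
# corners
for nm,u,v,loc in [("base near-low",250,283,(-138,-135)),("base far R",504,67,(148,135))]:
    print(nm,st(onplane(f,u,v,Z,np.array([0,0,.010]))),loc)
E
```

```text
tcp [-94.1   7.2 208.1]
L finger [-136.8   18.4  264.1]
L fingtip [-136.9   12.6  250.9]
R [-51.   18.2 263.1]
R [-51.3  14.3 277.5]
R tip [-51.3  19.1 256.6]
plate top [-22.6  -3.7 129. ]
platetop [-18.5  25.4 122.4]
platetop [-26.9 -14.3 136.7]
house [ 30.8  13.3 151.4]
bar [  1.9  55.6 255.4]
mk [-70.8  69.8  70.1]
mkl [-77.4  69.7  68.4]
scale [-37.5  42.4  70.9]
barcar [ 11.4   1.2 113.8]
panel [-63.7 -14.7  54.9]
ball [-164.1  116.1  110.1]
[[   0    0   45   70 2189]
 [  11   18   34   52  961]] [[189.40475103  73.46505254]
 [197.91155047  76.85744017]]
ball ctr [-165.4  114.8   93.4]
base near-low [-137.1 -133.9   10. ] (-138, -135)
base far R [143.9 133.6  10. ] (148, 135)
```

View pics/w1z.png

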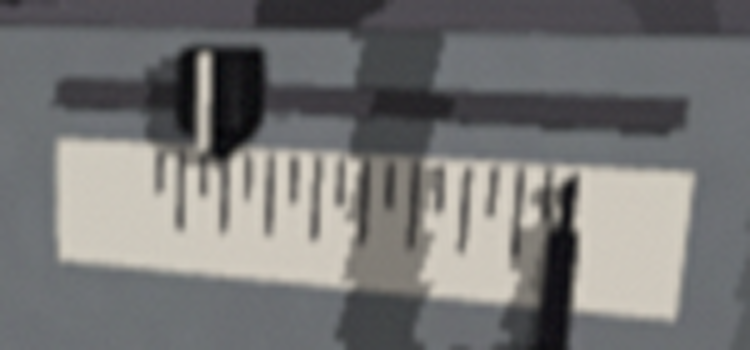

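```bash
python3 - <<'E'
from h import *
import pickle
f=pickle.load(open("wrist1.pkl","rb"));P=cloud(f)
for u in (182,188,192,376,380,386):
    for v in range(268,300,4): print(u,v,st(P[v,u]),f["image"][v,u].sum())
E
```

```text
182 268 [-230.3 -116.8    0.5] 278
182 272 [-230.4 -122.1    1.8] 285
182 276 [-140.2   17.2  250.8] 175
182 280 [-138.6   18.2  255.8] 167
182 284 [-137.7   17.9  258.7] 45
182 288 [-136.8   17.8  261.7] 38
182 292 [-136.7   16.4  262.5] 7
182 296 [-136.9   14.5  262.6] 24
188 268 [-222.4 -117.2   -0.4] 284
188 272 [-222.5 -122.6    1. ] 285
188 276 [-137.    18.1  252.2] 34
188 280 [-136.9   16.4  252.9] 27
188 284 [-136.5   15.4  254.6] 25
188 288 [-136.6   13.5  254.9] 34
188 292 [-137.2   10.8  253.8] 19
188 296 [-136.7    9.9  255.8] 22
192 268 [-216.4 -116.2    1.4] 278
192 272 [-216.6 -121.8    2.3] 285
192 276 [-136.7   15.4  247.6] 166
192 280 [-136.6   13.8  248.5] 77
192 284 [-136.9   11.4  248.1] 24
192 288 [-136.7    9.9  249.2] 23
192 292 [-136.8    8.   249.7] 19
192 296 [-136.9    6.   249.9] 17
376 268 [  2.7 -64.8  92.8] 275
376 272 [  2.8 -68.8  94. ] 277
376 276 [-51.6  18.2 251.7] 26
376 280 [-51.1  15.7 251. ] 25
376 284 [-51.4  14.5 252.4] 37
376 288 [-51.6  13.1 253.5] 30
376 292 [-51.2  10.8 253.3] 23
376 296 [-51.4   9.4 254.3] 26
380 268 [  5.9 -63.3  95.5] 281
380 272 [  6.1 -67.5  96.2] 282
380 276 [-49.5  17.8 251. ] 156
380 280 [-51.3  19.1 256.6] 35
380 284 [-51.5  17.8 257.9] 30
380 288 [-51.2  15.7 257.7] 35
380 292 [-51.4  14.4 258.8] 21
380 296 [-51.5  12.9 259.6] 22
386 268 [ 10.6 -61.3  99.1] 276
386 272 [ 11.4 -66.2  98.4] 276
386 276 [-47.   18.2 251.6] 203
386 280 [-48.2  18.3 255.3] 212
386 284 [-49.4  18.6 259.1] 218
386 288 [-50.3  18.4 261.9] 113
386 292 [-51.1  18.2 264.7] 40
386 296 [-51.6  17.5 266.5] 24
```

```bash
python3 - <<'E'
from h import *
import pickle
f=pickle.load(open("side0.pkl","rb"))
for sx in (-1,1):
  for z in (.1935,.2065,.245): print(sx,z,proj(f,[.6246+sx*.05,0,z]).round(0))
w=pickle.load(open("wrist0.pkl","rb"))
for sx in (-1,1):
  for z in (.1935,.2065,.245): print("wrist",sx,z,proj(w,[.6246+sx*.0427,0.011,z]).round(0))
cv2.imwrite("pics/s0z.png",cv2.resize(f["image"][100:240,160:360],None,fx=4,fy=4,interpolation=cv2.INTER_CUBIC))
E
```

```text
-1 0.1935 [261. 199.]
-1 0.2065 [260. 194.]
-1 0.245 [260. 180.]
1 0.1935 [216. 194.]
1 0.2065 [215. 189.]
1 0.245 [214. 175.]
wrist -1 0.1935 [214. 229.]
wrist -1 0.2065 [210. 237.]
wrist -1 0.245 [191. 269.]
wrist 1 0.1935 [350. 229.]
wrist 1 0.2065 [355. 237.]
wrist 1 0.245 [372. 269.]
```

View pics/s0z.png

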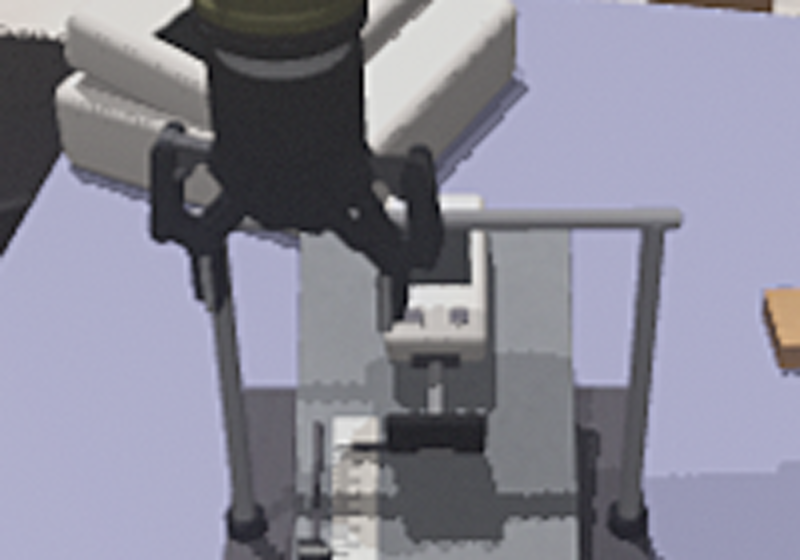

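Call:
send_rows:
  increments: "1 -3.1 0.7 0 0;1 1.5 0 2.6 0;1 1.5 0 2.6 0;1 1.5 0 2.6 0;1 0 0 0 0;1 0 0 0 0"

```text
time: 2.45
tool_pos: [0.5555, -0.0017, 0.1301]
eef_rot: [2.406, -2.02, -0.001]
ft_force: [-0.6, 0.6, 0.0]
gripper_width: 0.0857
```

```bash
python3 - <<'E'
from h import *
import pickle
o=robot.get_obs(); print(o["time"],st(o["tool_pos"]),o["ft_force"])
I=[]
for n in ["wrist","side"]:
    f=robot.grab_frame(n); I.append(f["image"]); pickle.dump(f,open(f"{n}2.pkl","wb"))
I[1]=cv2.resize(I[1][90:300,180:380],(400,420))
I[0]=cv2.resize(I[0],(400,300)); I[0]=cv2.copyMakeBorder(I[0],0,120,0,0,0)
cv2.imwrite("pics/2.png",np.hstack(I))
E
```

```text
2.45 [-79.6  -0.4 130.1] [-0.59895658  0.63107799  0.01138602]
```

View pics/2.png

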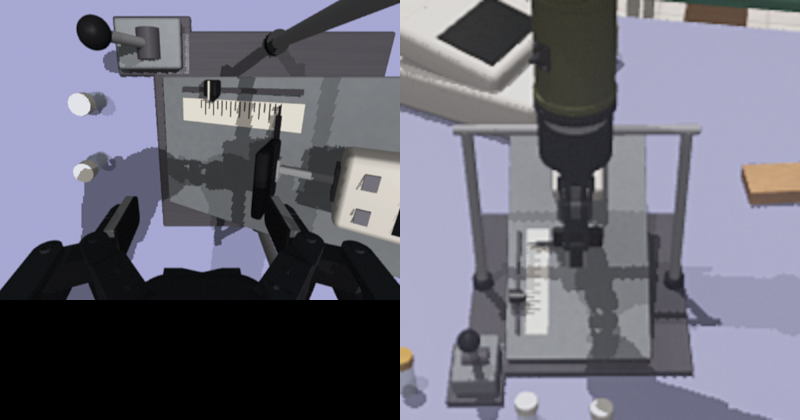

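```bash
python3 - <<'E'
from h import *
import pickle
f=pickle.load(open("side2.pkl","rb"))
for z in (116,129,150,166): print(z,[proj(f,O+S@(np.array([-79.6+dx,0,z])/1000)).round(0) for dx in(-43,-57)])
w=pickle.load(open("wrist2.pkl","rb"));P=cloud(w)
for u in (190,194): print(u,st(P[280,u]),st(P[290,u]))
for nm,u,v in [("R",375,290),("R",372,285),("plate",365,240)]: print(nm,st(P[v,u]))
cv2.imwrite("pics/2z.png",cv2.resize(w["image"][180:360,150:420],None,fx=2.9,fy=2.9))
E
```

```text
116 [array([269., 239.]), array([269., 243.])]
129 [array([269., 234.]), array([269., 239.])]
150 [array([269., 228.]), array([269., 232.])]
166 [array([269., 222.]), array([269., 227.])]
190 [-121.8    7.8  171.9] [-121.9    3.3  173.1]
194 [-1.757e+02 -9.590e+01 -1.000e-01] [-1.218e+02 -1.000e-01  1.678e+02]
R [-36.4   4.1 174. ]
R [-36.2   3.3 168.5]
plate [-33.4  14.3 140.2]
```

View pics/2z.png

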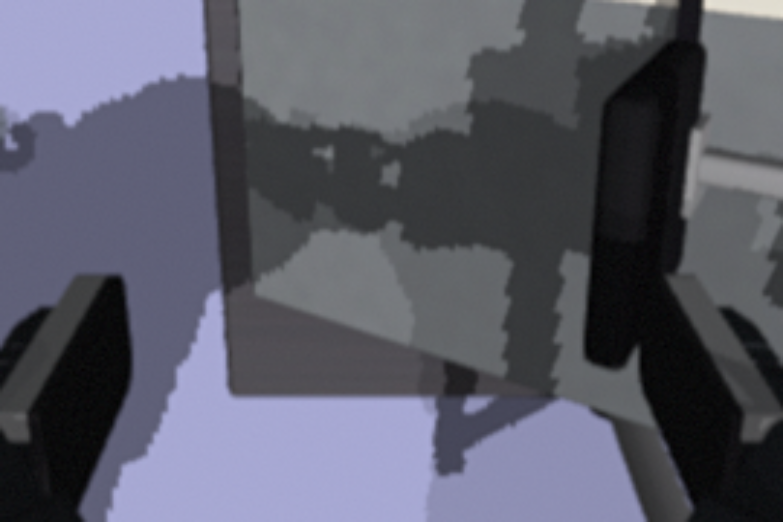

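Call:
send_rows:
  increments: "1 0.8 0 1.3 0;1 0.8 0 1.3 0;1 0.8 0 1.3 0;1 0.7 0 1.2 0;1 0 0 0 0"

```text
time: 3.05
tool_pos: [0.5594, -0.0346, 0.077]
eef_rot: [2.402, -2.02, -0.003]
ft_force: [-0.5, 1.2, -0.8]
gripper_width: 0.0854
```

```bash
python3 - <<'E'
from h import *
import pickle
o=robot.get_obs(); print(o["time"],st(o["tool_pos"]),o["ft_force"])
I=[]
for n in ["wrist","side"]:
    f=robot.grab_frame(n); I.append(f["image"]); pickle.dump(f,open(f"{n}3.pkl","wb"))
I[1]=cv2.resize(I[1][90:300,180:380],(400,420))
I[0]=cv2.resize(I[0],(400,300)); I[0]=cv2.copyMakeBorder(I[0],0,120,0,0,0)
cv2.imwrite("pics/3.png",np.hstack(I))
E
```

```text
3.05 [-46.4  -2.2  77. ] [-0.53675881  1.15413299 -0.82977327]
```

View pics/3.png

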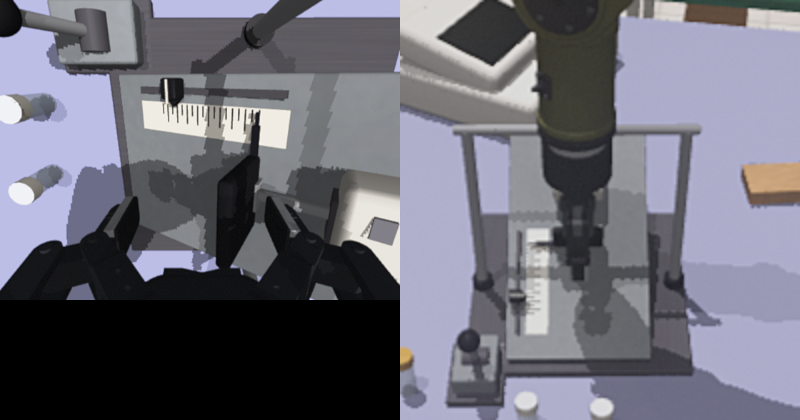

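Call:
send_rows:
  increments: "1 -0.43 0 0.25 0;1 -0.43 0 0.25 0;1 -0.87 0 0.5 0;1 -0.87 0 0.5 0;1 -0.87 0 0.5 0;1 -0.87 0 0.5 0;1 0 0 0 0"

```text
time: 3.85
tool_pos: [0.5532, 0.011, 0.054]
eef_rot: [-2.408, 2.017, -0.002]
ft_force: [0.0, -4.6, 5.1]
gripper_width: 0.0855
```

```bash
cat > look.py <<'E'
from h import *
import pickle,sys
k=sys.argv[1]
o=robot.get_obs(); print(o["time"],st(o["tool_pos"]),o["ft_force"])
f=robot.grab_frame("wrist"); pickle.dump(f,open(f"wrist{k}.pkl","wb"))
cv2.imwrite(f"pics/{k}.png",f["image"])
E
python3 look.py 4
```

```text
3.85 [-92.4  -0.5  54. ] [ 0.0402614  -4.58614142  5.14730794]
```

View pics/4.png

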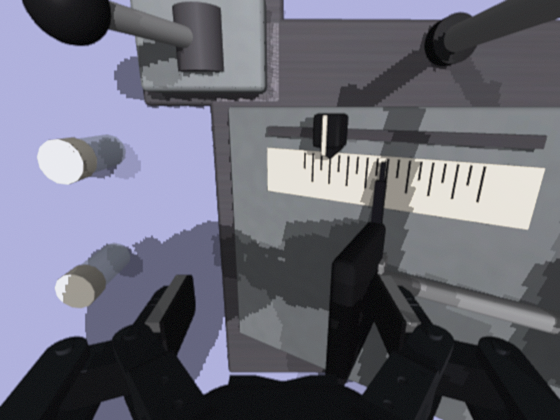

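```bash
cat > meas.py <<'E'
from h import *
import pickle
# stand-frame panel normal & plane
N=S@np.array([-.5,0,.8660]); UX=S@np.array([.8660,0,.5]); PC=O+S@np.array([-.0065,.06,.092])  # home pointer tip (5mm above panel)
def sl(f,u,v,h): # slope coord relative to home tip (mm), stand y
    w=onplane(f,u,v,N,PC+N*(h-.005)); return round((w-PC)@UX*1000,1),round((w-PC)@ey*1000+60,1)
E
python3 - <<'E'
from meas import *
f=pickle.load(open("wrist4.pkl","rb"));P=cloud(f)
for u,v in [(300,220),(260,250),(500,220),(440,160),(324,130),(337,130),(324,145),(379,165)]:
    w=P[v,u]; print((u,v),"h above panel",((w-PC)@N*1000+5).round(1),"s",((w-PC)@UX*1000).round(1))
cv2.imwrite("pics/4z.png",cv2.resize(f["image"][105:205,260:500],None,fx=3.3,fy=3.3,interpolation=cv2.INTER_CUBIC))
E
```

```text
(300, 220) h above panel 1.4 s -88.3
(260, 250) h above panel 1.8 s -117.9
(500, 220) h above panel 3.8 s 9.3
(440, 160) h above panel 3.4 s -17.8
(324, 130) h above panel 20.3 s -67.7
(337, 130) h above panel 19.3 s -61.6
(324, 145) h above panel 22.0 s -66.6
(379, 165) h above panel 3.0 s -44.6
```

View pics/4z.png

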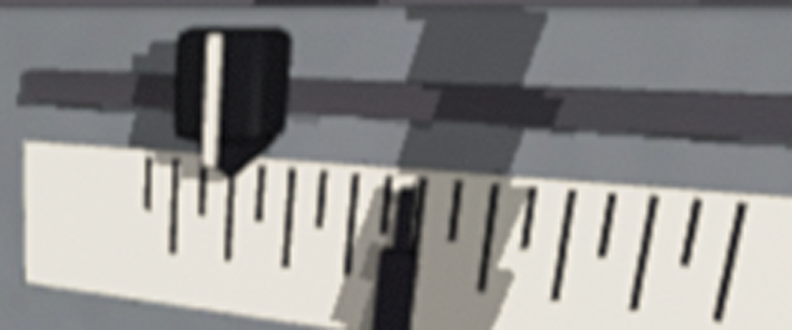

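```bash
sed -i 's/^PC=.*//; s/PC=O+S@np.array(\[-.0065,.06,.092\])/PC=O+S@np.array([-.0065,.06,.092])+N*.0027/' meas.py
python3 - <<'E'
from meas import *
f=pickle.load(open("wrist4.pkl","rb"))
U=lambda x,y:(260+x/3.3,105+y/3.3)
for nm,x,y,h in [("tick0",742,205,0),("tick70",230,178,0),("tick40",421,182,0),("ptr",407,188,.005),("mk top",212,165,.017),("mk top",213,40,.017),("mk top14",212,165,.014),("mk base",235,175,0)]: print(nm,sl(f,*U(x,y),h))
f=pickle.load(open("wrist1.pkl","rb"));U=lambda x,y:(265+x/5,110+y/5)
for nm,x,y,h in [("tick0",570,178,0),("ptr",570,182,.005),("tick70",224,160,0),("mk top",205,152,.017),("mk base",217,158,0)]: print(nm,sl(f,*U(x,y),h))
E
```

```text
tick0 (np.float64(-0.3), np.float64(59.6))
tick70 (np.float64(-70.8), np.float64(57.4))
tick40 (np.float64(-40.8), np.float64(59.2))
ptr (np.float64(-41.6), np.float64(59.0))
mk top (np.float64(-67.2), np.float64(61.8))
mk top (np.float64(-67.9), np.float64(79.2))
mk top14 (np.float64(-68.4), np.float64(61.3))
mk base (np.float64(-70.0), np.float64(57.9))
tick0 (np.float64(-1.1), np.float64(58.6))
ptr (np.float64(0.1), np.float64(58.4))
tick70 (np.float64(-70.5), np.float64(58.0))
mk top (np.float64(-66.6), np.float64(61.1))
mk base (np.float64(-72.1), np.float64(58.3))
```

Call:
send_rows:
  increments: "1 -0.43 0 0.25 0;1 -0.43 0 0.25 0;1 -0.43 0 0.25 0;1 -0.43 0 0.25 0;1 -0.43 0 0.25 0;1 0 0 0 0"

```text
time: 4.5
tool_pos: [0.55, 0.0306, 0.0423]
eef_rot: [-2.406, 2.019, -0.003]
ft_force: [0.6, -4.9, 10.2]
gripper_width: 0.085
```

```bash
python3 look.py 5; python3 - <<'E'
from h import *
f=robot.grab_frame("wrist"); 
cv2.imwrite("pics/5z.png",cv2.resize(f["image"][80:200,300:460],None,fx=5,fy=5,interpolation=cv2.INTER_CUBIC))
s=robot.grab_frame("side");import pickle;pickle.dump(s,open("side5.pkl","wb"))
u,v=233,225
cv2.imwrite("pics/5s.png",cv2.resize(s["image"][200:290,190:310],None,fx=6,fy=6,interpolation=cv2.INTER_CUBIC))
E
```

```text
4.5 [-112.3   -0.3   42.3] [ 0.63219607 -4.88981444 10.18339003]
```

View pics/5.png

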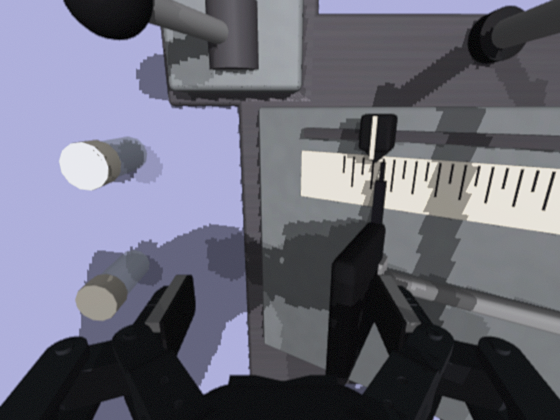

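View pics/5z.png

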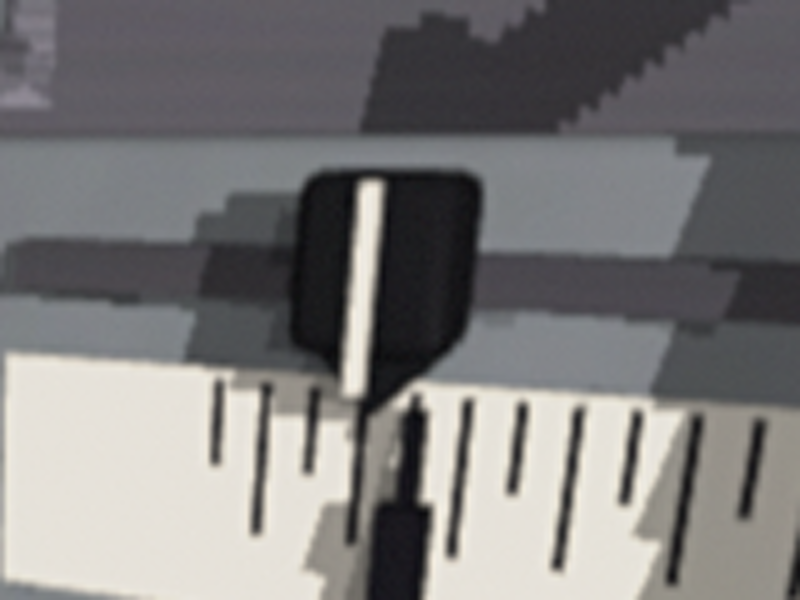

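View pics/5s.png

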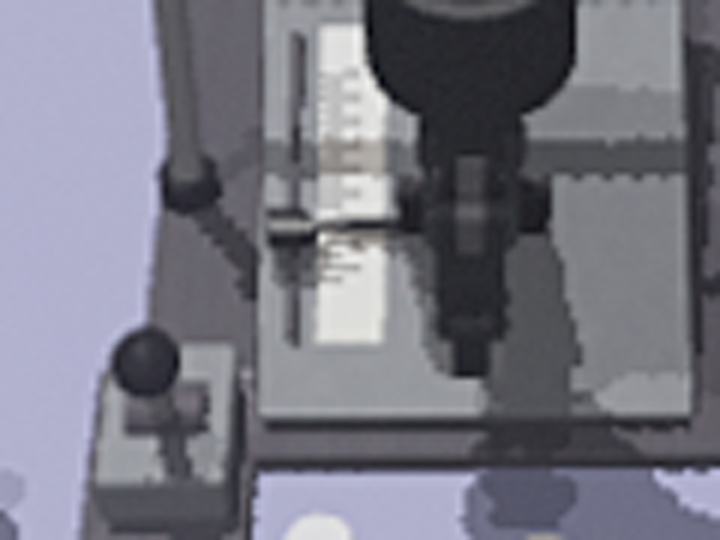

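```bash
python3 - <<'E'
from meas import *
f=pickle.load(open("wrist5.pkl","rb"));P=cloud(f)
U=lambda x,y:(300+x/5,80+y/5)
for nm,x,y,h in [("tick70",366,415,0),("tick60",470,405,0),("ptr",416,400,.005),("mk top17",352,395,.017),("mk top back",371,182,.017),("mk base",370,412,0),("mk base h3",370,412,.003)]: print(nm,sl(f,*U(x,y),h))
for x,y in [(368,250),(355,380),(420,250),(416,450),(560,450),(700,450)]:
    u,v=U(x,y);w=P[int(round(v)),int(round(u))]; print(x,y,"h",((w-PC)@N*1000+5).round(1),"s",((w-PC)@UX*1000).round(1))
s=pickle.load(open("side5.pkl","rb"));V=lambda x,y:(190+x/6,200+y/6)
for nm,x,y,h in [("ptr tip",325,228,.005),("ptr mid",370,222,.005),("mk line L",275,222,.017),("mk line R",312,218,.017),("mk line R14",312,218,.014)]: print("side",nm,sl(s,*V(x,y),h))
E
```

```text
tick70 (np.float64(-70.5), np.float64(57.3))
tick60 (np.float64(-60.7), np.float64(59.1))
ptr (np.float64(-64.8), np.float64(59.9))
mk top17 (np.float64(-67.9), np.float64(61.7))
mk top back (np.float64(-68.0), np.float64(79.9))
mk base (np.float64(-70.2), np.float64(57.6))
mk base h3 (np.float64(-69.4), np.float64(58.1))
368 250 h 17.6 s -67.4
355 380 h 17.5 s -67.6
420 250 h 17.5 s -63.2
416 450 h 6.2 s -64.1
560 450 h 1.1 s -51.9
700 450 h 0.2 s -40.2
side ptr tip (np.float64(-67.8), np.float64(60.4))
side ptr mid (np.float64(-65.4), np.float64(42.7))
side mk line L (np.float64(-68.3), np.float64(79.3))
side mk line R (np.float64(-66.7), np.float64(64.8))
side mk line R14 (np.float64(-66.0), np.float64(65.0))
```

Call:
send_rows:
  increments: "1 -0.26 0 0.15 0;1 0 0 0 0;1 0 0 0 0"

```text
time: 4.95
tool_pos: [0.5497, 0.0325, 0.0411]
eef_rot: [-2.405, 2.02, -0.004]
ft_force: [-0.8, -5.4, 10.3]
gripper_width: 0.0852
```

```bash
python3 look.py 6; python3 - <<'E'
from h import *
import pickle
f=pickle.load(open("wrist6.pkl","rb"))
cv2.imwrite("pics/6z.png",cv2.resize(f["image"][100:180,310:440],None,fx=6,fy=6,interpolation=cv2.INTER_CUBIC))
E
```

```text
4.95 [-114.2   -0.2   41.1] [-0.84082393 -5.42000813 10.34928333]
```

View pics/6z.png

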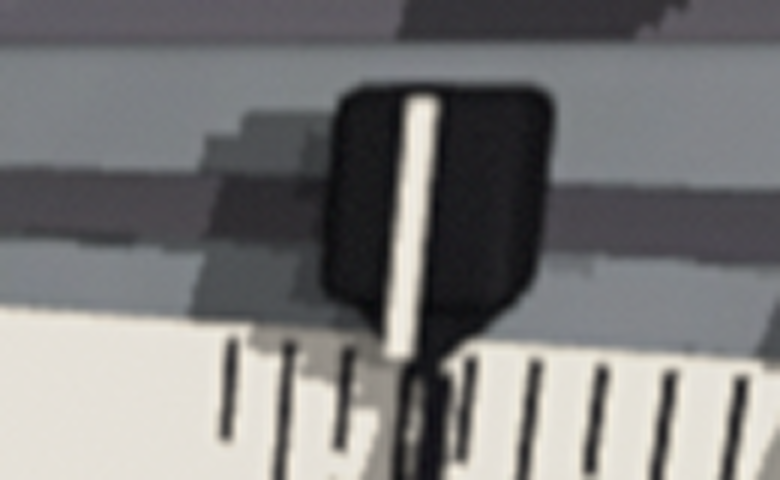

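Call:
send_rows:
  increments: "1 -0.11 0 0.06 0;1 0 0 0 0;1 0 0 0 0"

```text
time: 5.3
tool_pos: [0.5495, 0.0335, 0.0406]
eef_rot: [-2.405, 2.02, -0.004]
ft_force: [0.2, -4.8, 9.5]
gripper_width: 0.0853
```

```bash
python3 look.py 7; python3 - <<'E'
from h import *
import pickle
from meas import *
f=pickle.load(open("wrist7.pkl","rb"))
cv2.imwrite("pics/7z.png",cv2.resize(f["image"][110:175,320:420],None,fx=8,fy=8,interpolation=cv2.INTER_CUBIC))
E
```

```text
5.3 [-115.2   -0.3   40.6] [ 0.21442812 -4.78098282  9.53201851]
```

View pics/7z.png

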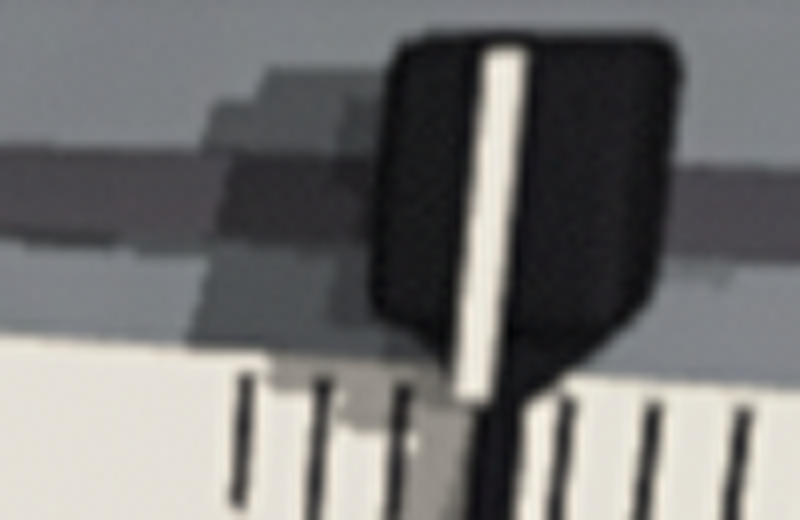

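Call:
send_rows:
  increments: "1 0 0 0 0;1 0 0 0 0;1 0 0 0 0;1 0 0 0 0;1 0 0 0 0;1 0 0 0 0;1 0 0 0 0;1 0 0 0 0;1 0 0 0 0;1 0 0 0 0"

```text
time: 6.35
tool_pos: [0.5495, 0.0335, 0.0406]
eef_rot: [-2.405, 2.02, -0.004]
ft_force: [0.0, -6.0, 10.0]
gripper_width: 0.0852
```

Call:
send_rows:
  increments: "1 0 0 0 0;1 0 0 0 0;1 0 0 0 0;1 0 0 0 0;1 0 0 0 0"

```text
time: 6.85
tool_pos: [0.5495, 0.0335, 0.0406]
eef_rot: [-2.405, 2.021, -0.004]
ft_force: [0.4, -4.8, 9.0]
gripper_width: 0.0857
```

```bash
python3 look.py 8; python3 - <<'E'
from meas import *
f=pickle.load(open("wrist8.pkl","rb"));P=cloud(f)
cv2.imwrite("pics/8z.png",cv2.resize(f["image"][110:175,320:420],None,fx=8,fy=8,interpolation=cv2.INTER_CUBIC))
U=lambda x,y:(320+x/8,110+y/8)
for nm,x,y,h in [("ptr",500,405,.005),("ptr low",495,510,.005),("mk top",472,390,.0175),("mk back",505,55,.0175)]: print(nm,sl(f,*U(x,y),h))
s=robot.grab_frame("side");cv2.imwrite("pics/8s.png",cv2.resize(s["image"][215:260,225:270],None,fx=13,fy=13,interpolation=cv2.INTER_CUBIC))
E
```

```text
6.85 [-115.2   -0.2   40.6] [ 0.43565383 -4.82695348  9.00420939]
ptr (np.float64(-68.3), np.float64(59.6))
ptr low (np.float64(-68.0), np.float64(53.3))
mk top (np.float64(-67.3), np.float64(62.3))
mk back (np.float64(-67.4), np.float64(79.8))
```

View pics/8z.png

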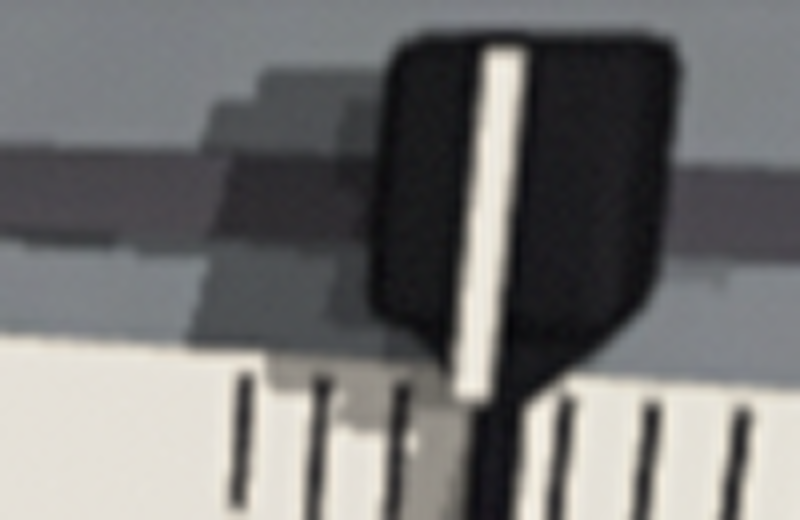

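View pics/8s.png

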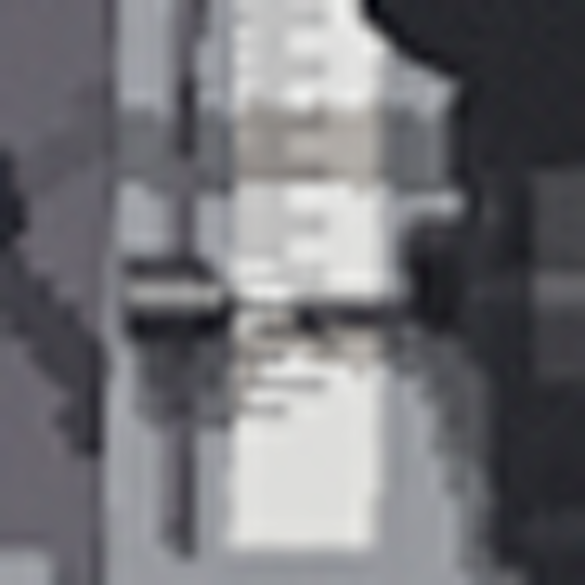

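Call:
send_rows:
  increments: "1 0.17 0 -0.1 0;1 0.35 0 -0.2 0;1 0.35 0 -0.2 0;1 0.35 0 -0.2 0;1 0.35 0 -0.2 0;1 0.35 0 -0.2 0;1 0.35 0 -0.2 0;1 0.35 0 -0.2 0;1 0.35 0 -0.2 0;1 0.35 0 -0.2 0"

```text
time: 7.95
tool_pos: [0.555, 0.0017, 0.0593]
eef_rot: [-2.406, 2.019, -0.002]
ft_force: [0.0, -1.6, 4.8]
gripper_width: 0.085
```

Call:
send_rows:
  increments: "1 0.35 0 -0.2 0;1 0.35 0 -0.2 0;1 0.35 0 -0.2 0;1 0.35 0 -0.2 0;1 0.35 0 -0.2 0;1 0.26 0 -0.15 0;1 0.26 0 -0.15 0;1 0.26 0 -0.15 0;1 0.26 0 -0.15 0;1 0 0 0 0"

```text
time: 8.95
tool_pos: [0.5585, -0.0253, 0.0742]
eef_rot: [2.406, -2.019, -0.002]
ft_force: [0.8, 0.6, -0.3]
gripper_width: 0.0853
```

```bash
python3 look.py 9
```

```text
8.95 [-55.8  -1.5  74.2] [ 0.78193971  0.61969096 -0.29930458]
```

View pics/9.png

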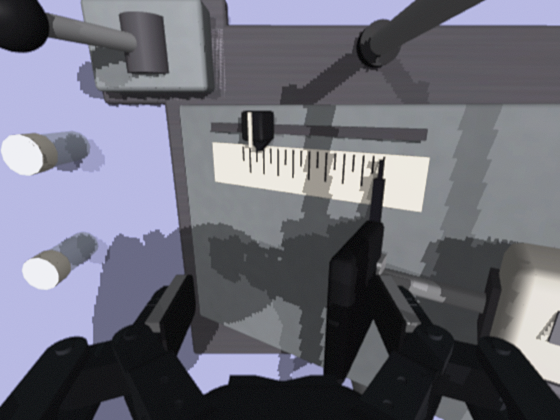

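Call:
send_rows:
  increments: "1 0.26 0 -0.15 0;1 0.26 0 -0.15 0;1 0 0 0 0;1 0 0 0 0"

```text
time: 9.4
tool_pos: [0.56, -0.0304, 0.0775]
eef_rot: [-2.406, 2.02, 0.0]
ft_force: [0.2, -0.2, -0.1]
gripper_width: 0.0852
```

```bash
python3 look.py 10;  python3 - <<'E'
from meas import *
f=pickle.load(open("wrist10.pkl","rb"))
cv2.imwrite("pics/10z.png",cv2.resize(f["image"][90:420,150:480],None,fx=1.8,fy=1.8,interpolation=cv2.INTER_CUBIC))
E
```

```text
9.4 [-50.4  -0.8  77.5] [ 0.24743858 -0.23403145 -0.09254719]
```

View pics/10z.png

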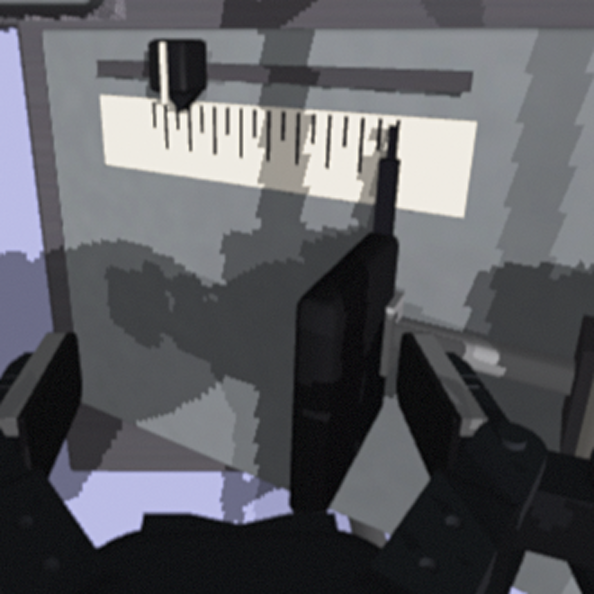

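Call:
send_rows:
  increments: "1 -0.75 0 -1.3 0;1 -0.75 0 -1.3 0;1 -0.75 0 -1.3 0;1 -0.75 0 -1.3 0;1 -0.75 0 -1.3 0;1 -0.75 0 -1.3 0;0 -3 -1 0 0;0 -3 -3 0 0;0 -3 -4 0 0;0 -3 -4 0 0"

```text
time: 10.45
tool_pos: [0.6504, 0.1548, 0.1568]
eef_rot: [-2.406, 2.019, -0.001]
ft_force: [1.3, 0.7, 0.3]
gripper_width: 0.0283
```

Call:
send_rows:
  increments: "0 0 0 0 0;0 0 0 0 0;0 0 0 0 0;0 0 0 0 0;0 0 0 0 0;0 0 0 0 0"

```text
time: 11.05
tool_pos: [0.6495, 0.1521, 0.156]
eef_rot: [-2.405, 2.02, -0.0]
ft_force: [-0.3, 0.0, 0.2]
gripper_width: 0.0001
```

```bash
python3 look.py 11;  python3 - <<'E'
from meas import *
s=robot.grab_frame("side");cv2.imwrite("pics/11s.png",cv2.resize(s["image"][120:320,140:340],None,fx=3,fy=3,interpolation=cv2.INTER_CUBIC));pickle.dump(s,open("side11.pkl","wb"))
E
```

```text
11.05 [-215.   118.5  156. ] [-0.25180515  0.03508833  0.20088415]
```

View pics/11.png

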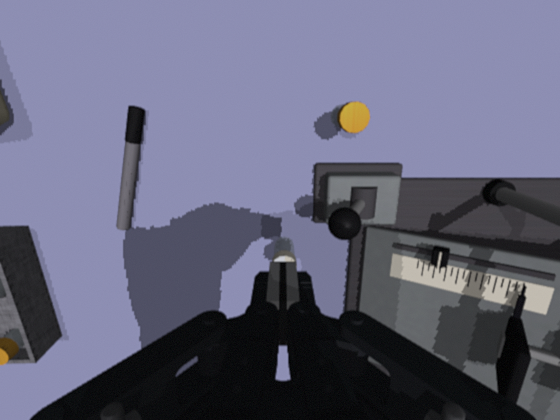

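View pics/11s.png

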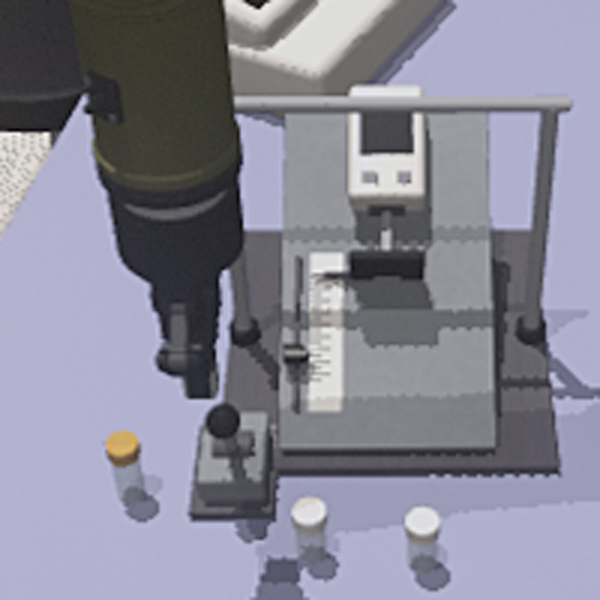

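```bash
python3 - <<'E'
from meas import *
s=pickle.load(open("side11.pkl","rb"));f=pickle.load(open("wrist11.pkl","rb"));P=cloud(f)
for z in (142,156,170,180,190): print(z,proj(s,O+S@(np.array([-222,118,z])/1000)).round(1),proj(f,O+S@(np.array([-215,129,z])/1000)).round(1))
for u,v in [(270,280),(275,275),(292,275),(300,280),(344,223)]: print(u,v,st(P[v,u]))
for h in (.0934,): print("ball",st(onplane(f,344.5,223,Z,np.array([0,0,h]))))
print("vialC",st(P[117,354]),"ptr",sl(f,521,289,.005))
E
```

```text
142 [210.4 265.5] [281.5 230.4]
156 [209.7 260.8] [281.5 239.3]
170 [209.  256.1] [281.4 249.6]
180 [208.6 252.6] [281.4 258. ]
190 [208.1 249.1] [281.4 267.5]
270 280 [-220.   129.5  202.3]
275 275 [-217.9  129.6  198.1]
292 275 [-210.1  129.6  198. ]
300 280 [-206.2  125.5  195.6]
344 223 [-168.7  121.6  108.7]
ball [-165.   115.8   93.4]
vialC [-157.   195.4   63.2] ptr (np.float64(-1.8), np.float64(55.7))
```

Call:
send_rows:
  increments: "0 0 0 3 0;0 0 0 3 0;0 0 0 2.5 0;0 0 0 1 0;0 1 0 0 0;0 1 0 0 0;0 1 0 0 0;0 1 0 0 0;0 1 0 0 0;0 0 0 0 0"

```text
time: 12.15
tool_pos: [0.659, 0.1005, 0.061]
eef_rot: [2.403, -2.023, 0.003]
ft_force: [-0.9, -0.3, -0.2]
gripper_width: -0.0002
```

Call:
send_rows:
  increments: "0 1 0 0 0;0 1 0 0 0;0 1 0 0 0;0 0.5 0 0 0;0 0 0 0 0"

```text
time: 12.65
tool_pos: [0.6642, 0.0687, 0.0602]
eef_rot: [2.406, -2.02, -0.001]
ft_force: [-0.2, 0.4, 0.3]
gripper_width: 0.0001
```

```bash
python3 look.py 12;  python3 - <<'E'
from meas import *
s=robot.grab_frame("side");cv2.imwrite("pics/12s.png",cv2.resize(s["image"][120:320,140:340],None,fx=3,fy=3,interpolation=cv2.INTER_CUBIC))
E
```

```text
12.65 [-130.3  118.7   60.2] [-0.20750142  0.38592566  0.30049371]
```

View pics/12.png

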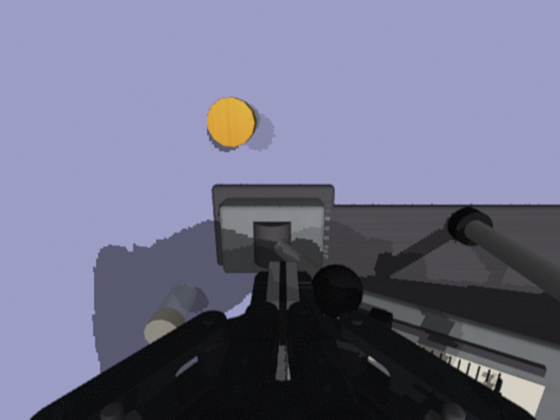

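View pics/12s.png

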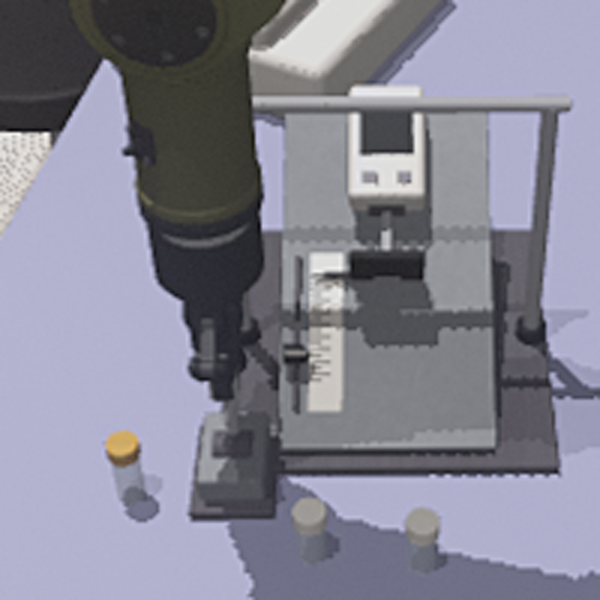

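```bash
python3 - <<'E'
from meas import *
f=pickle.load(open("wrist12.pkl","rb"));P=cloud(f)
for z in (.0934,.098,.101): print(z,st(onplane(f,338,292,Z,np.array([0,0,z]))))
print(st(P[285,338]),st(P[275,290]), st(P[280,300]))
E
```

```text
0.0934 [-101.8  115.1   93.4]
0.098 [-102.8  118.1   98. ]
0.101 [-103.5  120.   101. ]
[-104.4  125.9  104.4] [-126.3  130.1  102.7] [-121.5  125.8   99.8]
```

Call:
send_rows:
  increments: "0 0.2 0 0 0;0 0.2 0 0 0;0 0 0 0 0"

```text
time: 13.05
tool_pos: [0.6645, 0.0681, 0.0604]
eef_rot: [-2.407, 2.016, 0.004]
ft_force: [-1.6, 6.9, 0.1]
gripper_width: -0.0001
```

Call:
send_rows:
  increments: "0 -1 0 0 0;0 -2 0 0 0;0 -3 0 0 0;0 -2 0 -1 0;0 0 0 -3 0;0 0 0 -3 0;0 0 0 -4 0;0 0 0 -2 0;0 0 0 0 0;0 0 0 0 0"

```text
time: 14.05
tool_pos: [0.6512, 0.1439, 0.1907]
eef_rot: [-2.406, 2.019, -0.001]
ft_force: [-0.9, 0.2, -0.8]
gripper_width: 0.0001
```

```bash
python3 look.py 13;  python3 - <<'E'
from meas import *
s=robot.grab_frame("side");cv2.imwrite("pics/13s.png",cv2.resize(s["image"][120:320,140:340],None,fx=3,fy=3,interpolation=cv2.INTER_CUBIC))
E
```

```text
14.05 [-206.6  118.9  190.7] [-0.86779742  0.15356379 -0.80227431]
```

View pics/13.png

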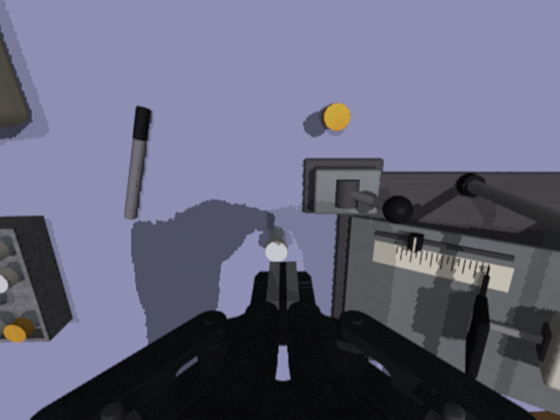

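View pics/13s.png

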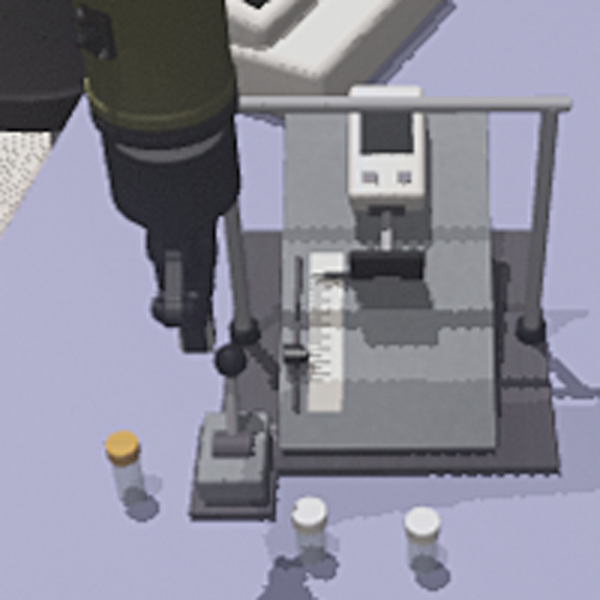

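```bash
python3 - <<'E'
from meas import *
f=pickle.load(open("wrist13.pkl","rb"))
print("ball",st(onplane(f,398,208,Z,np.array([0,0,.0934]))))
print(robot.sign_off())
E
```

```text
ball [-101.9  117.8   93.4]
the job is handed in; nothing more can be done
None
```

I ran the spring check and threw the lock lever fully over. The job was handed in at about 14 s of the 54 s allowed, and no verdict is reported.

**What I did**
- **Draw:** The moves could not tilt the tool, so I kept it vertical. I reached the plate under the carrying bar with the fingers wide open, hooked the uphill finger behind it and drew it down the slope.
- **Hold:** I held it level with the marker for about 1.9 s.
- **Return:** I eased it home at about 40 mm/s.
- **Lever:** With the fingers shut I pushed the ball until the wrist force showed the stop (about 7 N), then backed off.

**Last checks**
- **Pointer at hold:** It measured 68.3 mm drawn against 67.3 mm for the marker line, about 1 mm apart and inside the 3 mm limit.
- **Home:** The pointer is back at the zero tick, and the wrist force fell to zero on return. One later ray from a farther view put the pointer 1.8 mm out, which is within camera error and below 3 mm.
- **Lever:** The ball is at x = -102 mm in the stand's frame, against -101.4 mm expected for fully over.
- **Bystanders:** The set marker, vials and pen look unmoved in the last pictures. I did not look closely at the beaker and box again, but the arm never went near them.

**Disagreement:** Both cameras put the open fingertips about 36 mm farther back from the tool point than the stated figures imply (closed, about 24 mm behind it). I went by the camera values, and contacts happened where they predicted.

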